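# Check a spacer strip under the dial comparator

## Task

Check the red spacer strip on the comparator. First stand the tape measure that was left on it upright on the bare bench; then press the red strip's tail down so that its nose tips up out of the storage tray and stays up by itself, pick it up, lay it flat on the comparator's anvil and slide it under the plunger, in the middle and square, fully home against the back stop, and let go. Leave the other strips flat in their pockets and do not disturb the other things on the bench.

Things in the scene. Friction and masses are not known exactly. Their poses are not given: they have to be found in the camera images.
- tray: Grey slippery-plastic storage tray, fixed to the bench, 46 mm high, its x from -112 to +104, y from -89 to +89 mm. Origin on the bench under it; +x points to the tail end (away from the robot, turned up to 0.25 rad either way). Three pockets along x, 43 mm wide, at y = -55, 0, +55 mm, x from -101 to +92 mm, each with a strip lying flush with the tray's top.
- tray_ridge (a point): Middle of the tray, on the ridge across the pocket floors (tray x = -4, y = 0, z = 40 mm; axes as the tray). From the nose end to the ridge a floor is level, 6 mm below the tray's top; behind the ridge it falls at 20 degrees to 41 mm below the top at the tail wall, so the tail half of a strip lies over empty space.
- tray_tail (a point): Where to press the strip in the middle pocket (tray x = +60, y = 0, z = 46 mm: its top face); other pockets 55 mm to the side. Pressed there with shut fingers (1 to 3 N, 23 mm down until it lies on the slope) a strip tips over the ridge; let go, it slides about 15 mm tailwards and stays at 20 degrees by its weight, its nose end 27 mm above the tray's top.
- strip_red_mid (a point): Centre (half-way up) of the red spacer strip, 180 x 40 x 6 mm, about 0.12 kg, flat bar with a small hole near each end, both ends alike. It lies in any of the three pockets, its x (length) to the tail end like the tray's, z up; lying flat its centre is at x = -10, z = 43 mm of the tray. Tipped up, grip it across its 40 mm width about 20 mm from the nose (-x) end.
- strip_blue_mid (a point): Centre of the blue strip in another pocket, same size and axes; stays where it is.
- strip_plain_mid (a point): Centre of the bare, pale aluminium strip in the third pocket, same size and axes; stays where it is.
- tape_measure_mid (a point): Centre (half-way up) of the dark blue and yellow pocket tape measure, 38 mm (its x) x 72 mm (its y) x 57 mm high, about 0.2 kg. It stands on the nose half of the red strip, turned anyhow about the vertical; z up. Grip it across the two flat sides, along its x.
- gauge: Dial comparator fixed to the bench: grey base (its x -85 to +100, y -55 to +55 mm, 22 mm high), column (24 mm thick, at x = +72, 225 mm high), dial (60 mm across, z = 115 to 175 mm, face at x = -9) with an 8 mm stem down to z = 87. Origin on the bench under the plunger's axis; +x to its back (away from the robot, turned up to 0.25 rad either way), z up.
- gauge_home (a point): Where the red strip's centre is when fully home (x = -60, y = 0, z = 33 mm of the comparator; same axes): along x, end against the stop, overhanging the anvil's front by 67 mm. The bright steel anvil's top is 30 mm above the bench, from x = -83 to +30, y = -32 to +32 mm.
- gauge_stop (a point): Middle of the front face of the dark steel back stop, at the anvil's top (x = +30, y = 0, z = 30 mm of the comparator); the bar is 64 mm wide, 14 mm above the anvil, square to x.
- gauge_plunger (a joint): Lift of the gauge's sprung plunger in m: 0 with its polished ball tip (15 mm across) hanging 4 mm above the anvil, 0.010 fully up. A 6 mm strip slid flat along the anvil from the front pushes it up by itself (under 2 N) to about 0.002 and the ball rests on it.
- mug_1: White mug, 92 mm across, 127 mm over its handle (along its y), 95 mm high; origin under its middle. Bystander.
- solder_spool: Spool of solder, 56 mm across, 40 mm high; origin under its centre. Bystander.
- tape_roll: Roll of yellow tape lying flat, 82 mm across, 18 mm high; origin under its centre. Bystander.
- alcohol_bottle: White dispenser bottle, 60 mm across, 118 mm high; origin under its centre. Bystander.
- carton_teal: Teal carton, 62 (x) x 105 (y) x 40 mm; origin under its centre. Bystander.
- screwdriver: Screwdriver lying on the bench near the robot, 160 mm long along its y, 25 mm thick; origin under its centre. Bystander.
- flask_1: Green steel flask, 80 mm across, 290 mm high, fixed; origin under its centre.
- bin_pink: Pink bin, 137 (x) x 95 x 48 mm, fixed; origin under its centre.
- calipers: Calipers lying flat, 68 x 205 (its y) x 15 mm, fixed; origin under the centre.
- multi_pad: Dark notebook with a white pen on it, 150 (x) x 105 mm, 23 mm high with the pen, fixed; origin under its centre.
Not all that is in view belongs to the job. Leave any orange look-alike of the part that bears tape_measure_mid alone.

How it is judged:
By the outcome, as a careful person would: the job done as asked, in the order asked, and still so for the second after the job is handed in, with the robot touching nothing.
It also fails if it takes over 61 s, if anything falls off the work surface, if the arm or the gripper's body presses on something with over 40 N, if the wrist force passes 120 N, or if a joint passes its speed limit or range.

## Robot

A 6-joint arm with a two-finger parallel gripper is mounted at the origin on the work surface; the furniture and walls round the work are solid. World frame = base frame: x ahead of the robot, y to its left, z up, the work surface at z = 0. Lengths are in m, angles in rad, forces in N, time in s.
With the tool pointing down it reaches from about 0.35 to 0.875 m from the base axis. Payload 15.5 kg.
Tool frame: the origin (TCP) lies on the centre line of the jaws, within the pads' length; the fingertips stand 17 mm ahead of it and the grasp point (between the pads) lies 2 mm behind it; z points along the fingers, y is the direction in which the jaws open and shut (so a half turn about z gives the same grasp; the last joint's range is limited). The gripper opens to 85 mm and grips with 20 to 120 N. Pads are 22 mm wide; open, the fingers measure 114 mm over their backs; the gripper's body (76 mm by 85 mm) begins 54 mm behind the grasp point. The pads swing forward as they close: fully open they stand 13 mm farther back than shut.
Start: joints at [-1.238, 0.494, 1.345, -0, 1.302, -0.096], TCP at [0.259, -0.569, 0.248] pointing down, gripper open.
Joint ranges: [-2.91, 2.91], [-0.82, 2.16], [0.22, 2.67], [-1.22, 4.37], [0.12, 2.79], [-3.08, 3.08]. Speed limits (rad/s): [1.89, 1.89, 2.57, 3.01, 3.01, 3.01].

## Interface

Orientations are given as [roll, pitch, yaw] about the fixed x, y, z axes, in that order (R = Rz(yaw) Ry(pitch) Rx(roll)).
In Python, from plant import env, get_image, workorder, cut_out, landmark_of gives the robot as it stands. The module is installed in compiled form; this text tells all that it offers.
- The arm moves only by the tool drive_tool, never from a script. Its argument "rows" is a list of rows, each a list of 3 entries, a list of its own where there are three numbers: the opening, from -1 (shut) to 1 (fully open), so that 0 is half open, then the shift along the tool's x, y, z each as a share of 0.5 m, from -1 to 1, then the turn about the tool's z as a share of pi rad, from -1 to 1. A call has 1 to 5 rows; each row is the pose to reach, as a shift and turn from the pose measured when the call began, along the tool's axes at that moment, turning the shorter way round; what a row does not reach only later rows make up. A row lasts 1/12 s, in which the tool goes at most 41.7 mm and 7.16 degrees, less where a joint would pass 70% of its speed; a pose out of reach is approached as far as the arm can. A call with a number of a shift or a turn outside -1 to 1 is refused whole. A call with a gripper value outside its range is refused whole. The fingers move at their own pace and stop on an object; the grip force is fixed at half the most. Time passes only in rows, so rows that repeat a pose let the fingers close. It gives the time, the measured TCP pose, the force and the opening at its end, in the units of the state.
- env.get_state(): the state, without advancing time (a new reading comes with each control period).
- get_image(name): name is "scene" or "top"; returns a dict with "color" (480x640x3 uint8, red, green, blue), "fx", "fy", "cx", "cy" (pixels), "rvec" (rotation vector, rad) and "tvec" (3), from world to camera coordinates, as OpenCV has them. Camera axes: x right, y down, z forward; pixel columns grow to the right and rows downward; lengths in m; the calibration is good to about 2 mm. A picture is of the moment at which its call begins. There is no depth.
- workorder.close_job(): hands the job in, once; it reports no verdict.
Trained networks look in a picture, given as the dict that the camera call returned (one of the last four; its "shot" number tells which), for a name from the list of things; names that differ only in an ending like _2 or _b are one class to them, and where a whole thing is asked for, a point or a joint stands for the part that bears it (a point fixed in the world has none). Each returns a list of dicts, best first, with "p" (0 to 1); they miss things now and then, are a little off and sometimes report something else, mostly with a low value. They report only what shows in the picture. A call takes as long as a camera call. They do not tell look-alikes from the thing itself.
- cut_out(query, picture): "pixels" (480x640 bool, what is visible of it) and "at" ([row, column] in pixels, amid what is visible of it).
- landmark_of(query, picture): "at" ([row, column] in pixels: a listed point, or the origin of a listed thing).
The state is a dict: "time_s": time; "qpos": joint angles; "joint_velocities": joint speeds; "joint_efforts": joint torques, N m; "tcp_pos": TCP position; "tool_rot": TCP orientation; "wrist_force": force on the tool from outside, world axes, zero at the start; "moment": the same for the moment, N m; "grip_width": opening from 0.0 (shut) to 1.0 (fully open).
Only numpy, scipy, OpenCV 4.12 (cv2) and the standard library are available. Lean on these libraries where they do the work, as an engineer would, in place of code of your own. Each camera call takes 0.05 s, during which the arm holds its last target. There are 200 camera calls.

## Working session

There is one attempt and no reset: what is moved stays moved. The work goes in short steps, Python scripts to look and compute and a tool call to move; the robot and the scene stay as the last step left them, time stands still between calls to the robot, and variables do not carry over. Pictures are saved under pics/ and viewed, about 8 in all and at most 12, crops included, and the job is handed in when it is done.

Besides the shell and the picture viewer there is one more tool, called after "Call:" as a command line: name --argument value ..., lists and objects as JSON in quotes. drive_tool: Moves the arm, as the interface text tells. Its arguments: {"type":"object","properties":{"rows":{"type":"array","items":{"type":"array"}}},"required":["rows"]}

```bash
mkdir -p pics; ls; python3 - <<'E'
from plant import env,get_image
import cv2,numpy as np
a=get_image("scene");b=get_image("top")
for n,i in(("scene",a),("top",b)):
    cv2.imwrite(f"pics/{n}0.png",i["color"][:,:,::-1]); print(n,i["fx"],i["cx"],i["cy"],i["rvec"],i["tvec"])
    R=cv2.Rodrigues(np.array(i["rvec"]))[0];print(-R.T@np.array(i["tvec"]))
print(env.get_state())
E
```

```text
pics
scene 607.0801376876929 303.9369660684243 240.3001190195504 [ 1.94028226 -1.17715932  0.60463314] [-0.22375723  0.3387035   1.61783707]
[-0.88384972 -0.70281102  1.22761985]
top 604.107501713931 328.4072351167955 242.8553172377353 [ 2.12907875 -2.1611154   0.1359165 ] [0.02178159 0.51289388 1.60442445]
[ 0.28840809 -0.00201715  1.65967741]
{'time_s': 0.1, 'qpos': array([-1.23851201e+00,  4.94140657e-01,  1.34605611e+00,  7.83201092e-06,
        1.30246884e+00, -9.55037452e-02]), 'joint_velocities': array([-0.0004472 , -0.00295381, -0.00041463,  0.00074199,  0.00266211,
        0.00018651]), 'joint_efforts': array([-1.14094837e-03, -8.83596182e+01, -3.84562004e+01, -1.11046425e-04,
        5.12142142e-03, -5.02507919e-05]), 'tcp_pos': array([ 0.25919534, -0.56840288,  0.24775209]), 'tool_rot': array([-3.14052531e+00, -1.09830379e-04,  4.27785920e-01]), 'wrist_force': array([-0.31935957, -0.11308831, -0.66660273]), 'moment': array([-0.00481521, -0.0157874 ,  0.01509228]), 'grip_width': 1.0011655675918678}
```

View pics/scene0.png

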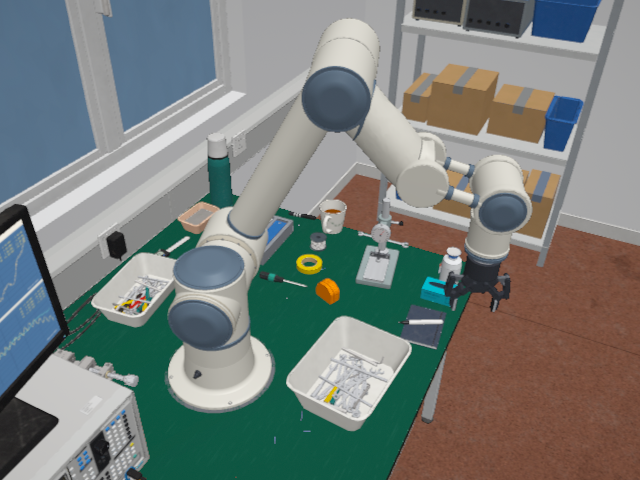

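View pics/top0.png

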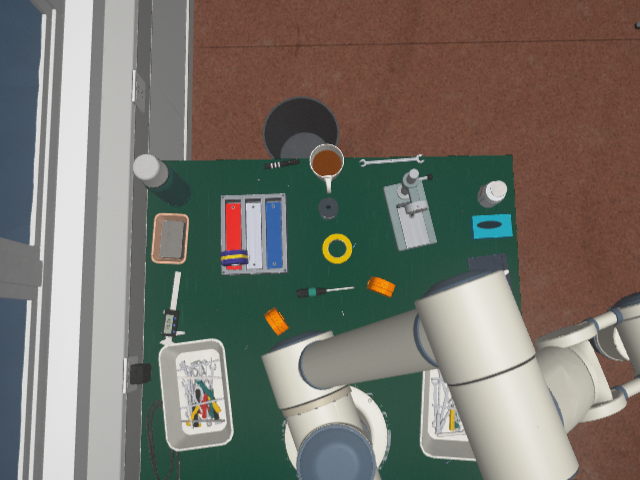

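Views so far: 2. In the top view the tape measure (dark blue and yellow) is at about (234,257), on the red strip in the left pocket. The orange look-alikes at (276,320) and (381,287) have no dark blue, so I leave them alone. The gauge is at about (411,214). The tray is hidden in the scene view by the arm.

```bash
cat > h.py <<'E'
from plant import env,get_image,cut_out,landmark_of
import numpy as np,cv2
from scipy.spatial.transform import Rotation as Ro
def KRt(i):
    return np.array([[i["fx"],0,i["cx"]],[0,i["fy"],i["cy"]],[0,0,1]]),cv2.Rodrigues(np.array(i["rvec"]))[0],np.array(i["tvec"]).ravel()
def ray(i,at):
    K,R,t=KRt(i); return -R.T@t, R.T@np.linalg.inv(K)@np.array([at[1],at[0],1.])
def onz(i,at,z):
    o,d=ray(i,at); return o+d*(z-o[2])/d[2]
def proj(i,P):
    K,R,t=KRt(i); q=(K@(R@np.atleast_2d(P).T+t[:,None])).T; return q[:,:2]/q[:,2:]
def tri(i,a,j,b):
    o1,d1=ray(i,a);o2,d2=ray(j,b);s=np.linalg.lstsq(np.c_[d1,-d2],o2-o1,rcond=None)[0]
    p,q=o1+d1*s[0],o2+d2*s[1]; return (p+q)/2,np.linalg.norm(p-q)
def st():
    s=env.get_state(); print("t%.2f"%s["time_s"],"tcp",s["tcp_pos"].round(4),"rpy",s["tool_rot"].round(4),"F",s["wrist_force"].round(1),"w",round(float(s["grip_width"]),3),"q",s["qpos"].round(2)); return s
E
python3 - <<'E'
from h import *
b=get_image("top");a=get_image("scene")
Z=dict(tray=0,tray_ridge=.04,tray_tail=.046,strip_red_mid=.043,strip_blue_mid=.043,strip_plain_mid=.043,tape_measure_mid=.0745,gauge=0,gauge_home=.033,gauge_stop=.03,mug_1=0,solder_spool=0,tape_roll=0,alcohol_bottle=0,carton_teal=0,screwdriver=0,flask_1=0,bin_pink=0,calipers=0,multi_pad=0)
for n,z in Z.items():
    for nm,i in(("top",b),("scene",a)):
        for r in landmark_of(n,i)[:2]:
            if r["p"]>.3: print(n,nm,round(float(r["p"]),2),np.round(r["at"],1),onz(i,r["at"],z).round(4)[:2])
im=cv2.resize(b["color"][180:340,200:460,::-1],None,fx=3,fy=3,interpolation=cv2.INTER_CUBIC);cv2.imwrite("pics/crop1.png",im)
E
```

```text
tray top 0.66 [234.3 254.2] [0.5454 0.2207]
tray scene 0.85 [239.9 258.8] [0.5448 0.2046]
tray_ridge top 0.88 [230.3 251.8] [0.5503 0.2219]
tray_ridge top 0.54 [281.1 492.6] [ 0.4024 -0.4236]
tray_ridge scene 0.69 [230.5 255.7] [0.54   0.2122]
tray_tail top 0.88 [210.2 253.3] [0.6046 0.2171]
tray_tail scene 0.58 [221.2 265.4] [0.5962 0.2067]
tray_tail scene 0.36 [268.1 377.1] [ 0.5343 -0.2315]
strip_red_mid top 0.76 [233.5 232.8] [0.5418 0.273 ]
strip_blue_mid top 0.82 [235.  269.2] [0.5361 0.1742]
strip_blue_mid scene 0.71 [237.7 267.8] [0.5194 0.1527]
strip_plain_mid top 0.83 [235.2 254.8] [0.5362 0.2132]
strip_plain_mid scene 0.65 [296.8 436.8] [ 0.4938 -0.4364]
tape_measure_mid top 0.95 [320.6 276.7] [0.3054 0.1513]
tape_measure_mid top 0.88 [255.2 234.2] [0.4787 0.2635]
tape_measure_mid scene 0.96 [290.3 325.7] [ 0.3348 -0.1493]
gauge top 0.74 [217.6 408.2] [ 0.5856 -0.2088]
gauge top 0.62 [176.3 324.9] [0.7074 0.0217]
gauge scene 0.78 [266.8 375.7] [ 0.5937 -0.2067]
gauge scene 0.6 [296.5 439.9] [ 0.5495 -0.4347]
gauge_home top 0.91 [235.1 418.9] [ 0.5309 -0.2321]
gauge_home to
[... 824 characters left out ...]
_bottle scene 0.42 [282.7 284. ] [0.3856 0.018 ]
carton_teal scene 0.58 [297.9 439.6] [ 0.5428 -0.4358]
screwdriver top 0.86 [288.7 326.3] [0.3911 0.022 ]
screwdriver scene 0.65 [283.8 282.9] [0.3793 0.0184]
flask_1 top 0.78 [192.4 175. ] [0.6682 0.4442]
flask_1 scene 0.89 [204.3 221.8] [0.6748 0.4426]
bin_pink top 0.96 [241.5 171.3] [0.5288 0.4517]
bin_pink scene 0.72 [220.2 198.8] [0.5479 0.4569]
calipers top 0.86 [305.2 174.3] [0.3521 0.4396]
calipers top 0.58 [232.2 257.6] [0.5511 0.2112]
calipers scene 0.6 [236.2 268.2] [0.5787 0.187 ]
calipers scene 0.55 [253.8 167.7] [0.3362 0.4323]
multi_pad top 0.78 [281.9 493.1] [ 0.403  -0.4353]
multi_pad scene 0.69 [327.3 423.8] [ 0.3983 -0.4336]
```

View pics/crop1.png

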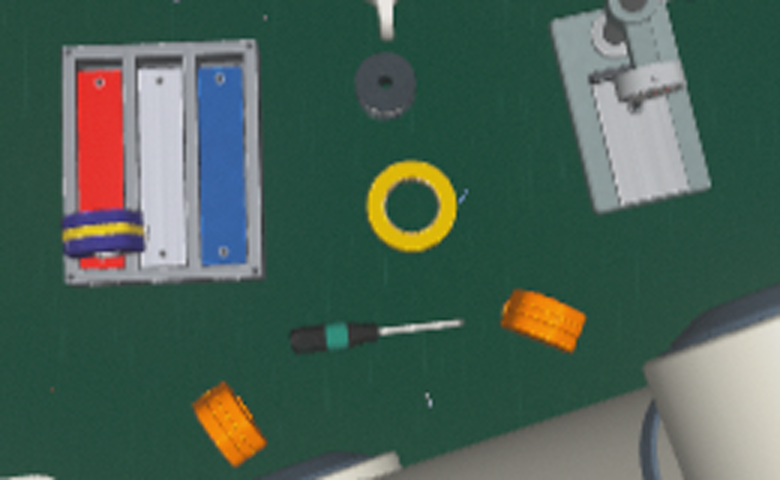

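Third view. The crop confirms that the dark blue and yellow tape measure, at crop (104,233), is the one standing on the red strip. The other two are plain orange. Tray corners are at about (65,46), (256,41), (64,283) and (265,279), and the gauge base's front edge runs (600,212) to (710,187).

```bash
python3 - <<'E'
from h import *
from scipy.optimize import least_squares
b=get_image("top")
px=lambda c:np.array(c,float)/3-1/3+[200,180]
def fit(obj,pix,x0):
    obj=np.array(obj,float)
    def P(p):
        c,s=np.cos(p[2]),np.sin(p[2]); return np.c_[p[0]+c*obj[:,0]-s*obj[:,1],p[1]+s*obj[:,0]+c*obj[:,1],obj[:,2]]
    r=least_squares(lambda p:(proj(b,P(p))-pix).ravel(),x0); print(r.x.round(4),np.abs(r.fun).max().round(2)); return r.x
t=fit([[.104,.089,.046],[.104,-.089,.046],[-.112,.089,.046],[-.112,-.089,.046]],px([[65,46],[256,41],[64,283],[265,279]]),[.54,.22,0])
g=fit([[-.085,.055,.022],[-.085,-.055,.022],[.1,.055,.022],[-.083,.032,.03],[-.083,-.032,.03]],px([[600,212],[710,187],[552,18],[617,206],[690,192]]),[.59,-.2,.2])
def wp(T,p):
    c,s=np.cos(T[2]),np.sin(T[2]); return [round(T[0]+c*p[0]-s*p[1],4),round(T[1]+s*p[0]+c*p[1],4)]
for n,T,p in(("red mid",t,[-.01,.055]),("press",t,[.06,.055]),("grip tipped",t,[-.065,.055]),("home",g,[-.06,0]),("stop",g,[.03,0]),("anvil front",g,[-.083,0])): print(n,wp(T,p))
m=[r for r in cut_out("tape_measure_mid",b) if r["at"][1]<250 and r["at"][0]<290]
m=m[0]["pixels"]; c=b["color"].astype(int)
ye=m&(c[...,0]>150)&(c[...,1]>130)&(c[...,2]<130)
for k,mm in(("all",m),("yellow",ye)):
    v,u=np.nonzero(mm); r=cv2.minAreaRect(np.c_[u,v].astype(np.float32)); print(k,mm.sum(),r)
    bx=cv2.boxPoints(r); print([onz(b,[q[1],q[0]],.103)[:2].round(4) for q in bx])
v,u=np.nonzero(ye); W=np.array([onz(b,[y,x],.103)[:2] for x,y in zip(u,v)]); w,V=np.linalg.eigh(np.cov(W.T)); print(W.mean(0),V[:,1],np.degrees(np.arctan2(V[1,1],V[0,1])))
st()
E
```

```text
[0.5447 0.2156 0.0145] 0.91
[ 0.5843 -0.2134  0.1884] 1.68
red mid [np.float64(0.5339), np.float64(0.2704)]
press [np.float64(0.6039), np.float64(0.2715)]
grip tipped [np.float64(0.4789), np.float64(0.2696)]
home [np.float64(0.5254), np.float64(-0.2246)]
stop [np.float64(0.6138), np.float64(-0.2077)]
anvil front [np.float64(0.5028), np.float64(-0.2289)]
all 472 ((234.5, 257.0), (18.0, 29.0), 90.0)
[array([0.4947, 0.2959]), array([0.4936, 0.2203]), array([0.4465, 0.2201]), array([0.4477, 0.2954])]
yellow 85 ((233.878662109375, 256.2258605957031), (4.029386520385742, 26.167312622070312), 84.5596694946289)
[array([0.4751, 0.294 ]), array([0.4806, 0.2262]), array([0.4701, 0.2252]), array([0.4646, 0.2929])]
[0.47244307 0.26220959] [-0.07251507  0.99736732] 94.15845711621894
t2.30 tcp [ 0.2593 -0.5687  0.2483] rpy [-3.1415 -0.      0.4278] F [ 0.2 -0.4  0.3] w 0.995 q [-1.24  0.49  1.35  0.    1.3  -0.1 ]
```

Call:
drive_tool --rows '[[1,[0.542,-0.667,0],-0.387],[1,[0.542,-0.667,0],-0.387],[1,[0.542,-0.667,0],-0.387],[1,[0.542,-0.667,0],-0.387],[1,[0.542,-0.667,0],-0.387]]'

```text
time_s: 2.72
tcp_pos: [0.3117, -0.3652, 0.2483]
tool_rot: [3.141, 0.0, 1.058]
wrist_force: [1.6, -0.4, -0.1]
grip_width: 1.002
```

```bash
cat >> h.py <<'E'
def go(x,y,z,yaw=None):
    s=st(); p=s["tcp_pos"]; R=Ro.from_euler("xyz",s["tool_rot"])
    d=R.inv().apply(np.array([x,y,z])-p); t=0 if yaw is None else (lambda a:-((a+np.pi)%(2*np.pi)-np.pi)/np.pi)(yaw-s["tool_rot"][2])
    print("row:",(d/.5).round(3),round(t,4),"dist",np.linalg.norm(d).round(4))
E
python3 -c "
from h import *
go(.475,.264,.2,1.644)"
```

```text
t2.72 tcp [ 0.3117 -0.3652  0.2483] rpy [3.1413 0.     1.0584] F [ 1.6 -0.4 -0.1] w 1.002 q [-0.99  0.29  1.69  0.    1.16 -0.48]
row: [ 1.257 -0.332  0.097] -0.1864 dist 0.6518
```

Call:
drive_tool --rows '[[1,[0.754,-0.199,0.03],-0.1864],[1,[0.754,-0.199,0.03],-0.1864],[1,[0.754,-0.199,0.03],-0.1864],[1,[0.754,-0.199,0.03],-0.1864],[1,[0.754,-0.199,0.03],-0.1864]]'

```text
time_s: 3.13
tcp_pos: [0.3639, -0.1637, 0.2405]
tool_rot: [3.141, 0.001, 1.65]
wrist_force: [1.2, -0.2, -1.3]
grip_width: 0.998
```

```bash
python3 -c "
from h import *
go(.475,.264,.2,1.644)"
```

```text
t3.13 tcp [ 0.3639 -0.1637  0.2405] rpy [3.1407e+00 6.0000e-04 1.6504e+00] F [ 1.2 -0.2 -1.3] w 0.998 q [-0.57  0.19  1.87  0.    1.08 -0.65]
row: [0.835 0.289 0.081] 0.002 dist 0.4438
```

Call:
drive_tool --rows '[[1,[0.835,0.289,0.08],0],[1,[0.835,0.289,0.08],0],[1,[0.835,0.289,0.08],0],[1,[0.835,0.289,0.08],0],[1,[0.835,0.289,0.08],0]]'

```text
time_s: 3.55
tcp_pos: [0.4159, 0.0375, 0.2217]
tool_rot: [3.14, 0.001, 1.65]
wrist_force: [1.0, -0.6, -0.3]
grip_width: 0.998
```

Call:
drive_tool --rows '[[1,[0.443,0.153,0.04],0],[1,[0.443,0.153,0.04],0],[1,[0.443,0.153,0.04],0],[1,[0.443,0.153,0.04],0],[1,[0.443,0.153,0.04],0]]'

```text
time_s: 3.97
tcp_pos: [0.4675, 0.2389, 0.2041]
tool_rot: [3.139, 0.001, 1.651]
wrist_force: [0.6, -1.2, -0.6]
grip_width: 1.0
```

```bash
python3 - <<'E'
from h import *
a=get_image("scene");b=get_image("top")
vis=np.hstack([cv2.resize(i["color"][y:y+160,x:x+130,::-1],None,fx=3,fy=3,interpolation=cv2.INTER_CUBIC) for i,x,y in((a,200,160),(b,190,170))])
cv2.imwrite("pics/c2.png",vis)
for n,z in(("tape_measure_mid",.0745),("tray",0),("tray_tail",.046),("strip_red_mid",.043),("tray_ridge",.04)):
    for nm,i in(("top",b),("scene",a)):
        for r in landmark_of(n,i)[:2]: print(n,nm,round(float(r["p"]),2),np.round(r["at"],1),onz(i,r["at"],z).round(4)[:2])
go(.475,.264,.2,1.644)
E
```

```text
tape_measure_mid top 0.9 [321.3 274.9] [0.3037 0.156 ]
tape_measure_mid top 0.87 [286.9 378.6] [ 0.3892 -0.1161]
tape_measure_mid scene 0.78 [288.  326.8] [ 0.3455 -0.1477]
tape_measure_mid scene 0.77 [227.3 229.7] [0.4743 0.2715]
tray top 0.79 [232.3 259. ] [0.5508 0.2073]
tray top 0.69 [229.4 489.2] [ 0.5487 -0.432 ]
tray scene 0.98 [239.6 256.1] [0.542  0.2137]
tray_tail top 0.89 [210.8 251.6] [0.603  0.2217]
tray_tail scene 0.66 [227.4 230.9] [0.5093 0.2916]
tray_tail scene 0.61 [219.3 265. ] [0.6057 0.2139]
strip_red_mid scene 0.53 [227.4 239. ] [0.5256 0.2697]
strip_red_mid scene 0.53 [267.2 309.3] [ 0.4435 -0.041 ]
tray_ridge top 0.82 [235.7 253.5] [0.5353 0.2172]
tray_ridge top 0.72 [236.2 270.1] [0.5333 0.1721]
tray_ridge scene 0.91 [231.7 254.9] [0.5327 0.2109]
tray_ridge scene 0.26 [241.7 259.5] [0.4906 0.1678]
t4.57 tcp [0.4675 0.2358 0.2043] rpy [3.1397e+00 8.0000e-04 1.6493e+00] F [ 0.2  0.6 -0.4] w 0.999 q [ 0.35  0.4   1.65 -0.    1.09  0.28]
row: [0.055 0.019 0.009] 0.0017 dist 0.0295
```

View pics/c2.png

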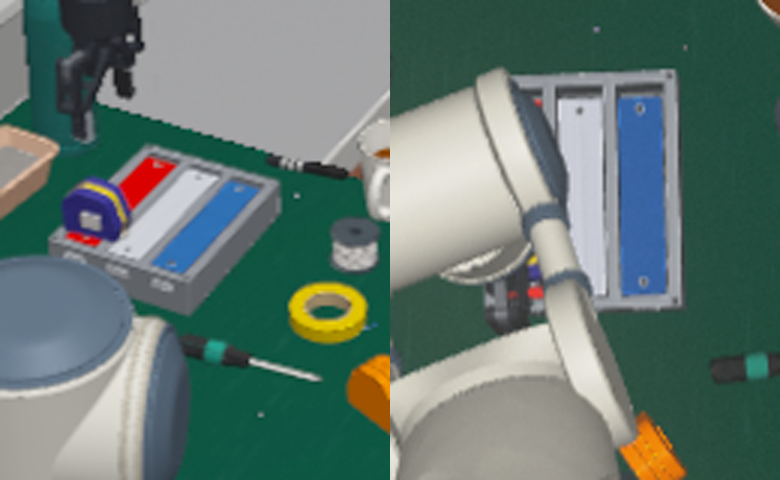

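Fourth view. In the scene half, the tape measure stands on the red strip at crop (95,210), which is full-frame (230,228). The tray rim corners are at crop (50,238), (188,284), (280,183) and (150,147).

```bash
python3 - <<'E'
from h import *
from scipy.optimize import least_squares
a=get_image("scene");b=get_image("top")
px=lambda c,o:np.array(c,float)/3-1/3+o
o=np.array([[.104,.089],[.104,-.089],[-.112,.089],[-.112,-.089]])
pt=px([[65,46],[256,41],[64,283],[265,279]],[200,180]);ps=px([[150,147],[280,183],[50,238],[188,284]],[200,160])
def P(p):
    c,s=np.cos(p[2]),np.sin(p[2]); return np.c_[p[0]+c*o[:,0]-s*o[:,1],p[1]+s*o[:,0]+c*o[:,1],np.full(4,p[3])]
r=least_squares(lambda p:np.r_[(proj(b,P(p))-pt).ravel(),(proj(a,P(p))-ps).ravel()],[.54,.21,0,.046]);print("tray",r.x.round(4),np.abs(r.fun).max())
print("tape",tri(b,[255.2,234.2],a,[227.3,229.7]))
gh=tri(b,[235.1,418.9],a,[269.2,372.]);print("home",gh); print("stop",tri(b,[205.3,406.7],a,[258.5,380.5]))
for Tp in((.475,.264),(.475,.268)):
  for yw in(0.04,.08,.12):
    c,s=np.cos(yw),np.sin(yw)
    C=np.array([[Tp[0]+c*x-s*y,Tp[1]+s*x+c*y,z] for x in(-.019,.019) for y in(-.036,.036) for z in(.046,.103)])
    for nm,i in(("top",b),("scene",a)):
        q=proj(i,C); print(Tp,yw,nm,"bbox",q.min(0).round(1),q.max(0).round(1))
m=[r for r in cut_out("tape_measure_mid",a) if r["at"][1]<260][0]["pixels"]; v,u=np.nonzero(m); print("scene mask",u.min(),v.min(),u.max(),v.max())
st()
E
```

```text
tray [0.5462 0.2156 0.0129 0.0399] 1.1299883177977108
tape (array([0.47631409, 0.26736626, 0.07449805]), np.float64(0.009039272376810136))
home (array([ 0.52584882, -0.22462762,  0.04627087]), np.float64(0.012599719169459891))
stop (array([ 0.61929435, -0.20744872,  0.01599009]), np.float64(0.008245452486554498))
(0.475, 0.264) 0.04 top bbox [218.1 247.3] [249.4 265.6]
(0.475, 0.264) 0.04 scene bbox [218.7 215.2] [244.5 240.5]
(0.475, 0.264) 0.08 top bbox [217.9 246.8] [249.6 266.1]
(0.475, 0.264) 0.08 scene bbox [218.7 215.3] [244.5 240.4]
(0.475, 0.264) 0.12 top bbox [217.6 246.3] [249.8 266.6]
(0.475, 0.264) 0.12 scene bbox [218.7 215.5] [244.5 240.2]
(0.475, 0.268) 0.04 top bbox [216.6 247.4] [247.9 265.6]
(0.475, 0.268) 0.04 scene bbox [217.7 214.9] [243.5 240.2]
(0.475, 0.268) 0.08 top bbox [216.4 246.8] [248.1 266.1]
(0.475, 0.268) 0.08 scene bbox [217.7 215. ] [243.5 240. ]
(0.475, 0.268) 0.12 top bbox [216.1 246.3] [248.4 266.6]
(0.475, 0.268) 0.12 scene bbox [217.7 215.2] [243.5 239.8]
scene mask 221 219 242 240
t4.72 tcp [0.4675 0.2362 0.2042] rpy [3.1398e+00 7.0000e-04 1.6500e+00] F [-0.1 -0.8  0.5] w 1.0 q [ 0.35  0.4   1.65 -0.    1.09  0.28]
```

Call:
drive_tool --rows '[[1,[0.057,0.02,0.0],0.002],[1,[0.057,0.02,0.08],0.002],[1,[0.057,0.02,0.16],0.002],[1,[0.057,0.02,0.248],0.002],[1,[0.057,0.02,0.248],0.002]]'

```text
time_s: 5.13
tcp_pos: [0.4722, 0.2639, 0.0745]
tool_rot: [-3.135, 0.004, 1.644]
wrist_force: [-3.2, -1.5, -1.1]
grip_width: 0.998
```

Call:
drive_tool --rows '[[-0.3,[0,0,0],0],[-0.6,[0,0,0],0],[-1,[0,0,0],0],[-1,[0,0,0],0],[-1,[0,0,0],0]]'

```text
time_s: 5.55
tcp_pos: [0.4733, 0.2644, 0.0766]
tool_rot: [-3.138, 0.003, 1.644]
wrist_force: [-1.0, 0.5, 11.4]
grip_width: 0.4
```

Call:
drive_tool --rows '[[-1,[0,0,0],0],[-1,[0,0,0],0]]'

```text
time_s: 5.72
tcp_pos: [0.474, 0.2647, 0.078]
tool_rot: [-3.14, 0.002, 1.644]
wrist_force: [-0.6, 0.3, -2.6]
grip_width: 0.402
```

Call:
drive_tool --rows '[[-1,[0,0,-0.04],0],[-1,[0,0,-0.08],0],[-1,[0,0,-0.12],0]]'

```text
time_s: 5.97
tcp_pos: [0.474, 0.2647, 0.1392]
tool_rot: [-3.14, 0.002, 1.644]
wrist_force: [0.8, 0.3, -2.7]
grip_width: 0.407
```

```bash
python3 - <<'E'
from h import *
a=get_image("scene")
cv2.imwrite("pics/c3.png",cv2.resize(a["color"][140:300,180:380,::-1],None,fx=3,fy=3,interpolation=cv2.INTER_CUBIC))
go(.36,.31,.15,1.644)
E
```

```text
t6.02 tcp [0.4755 0.2654 0.1428] rpy [3.1383e+00 2.0000e-04 1.6437e+00] F [1.9 2.  4.1] w 0.405 q [ 0.4   0.51  1.67 -0.    0.96  0.33]
row: [ 0.106 -0.224 -0.015] -0.0001 dist 0.124
```

View pics/c3.png

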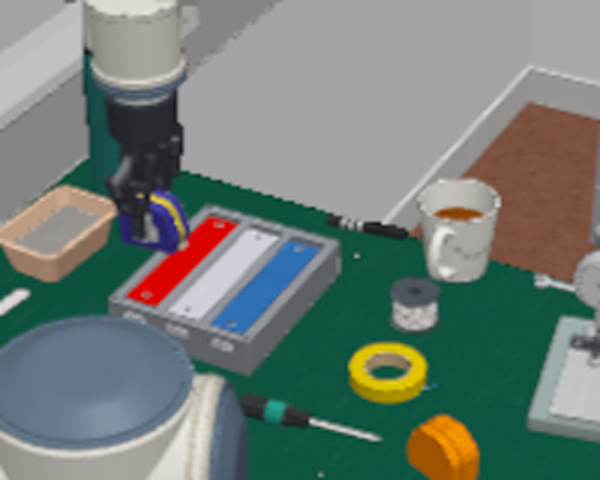

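Fifth view: the tape measure is held clear of the tray at about crop (155,220), and the red strip still lies flat.

Call:
drive_tool --rows '[[-1,[0.106,-0.228,0],0],[-1,[0.106,-0.228,0],0],[-1,[0.106,-0.228,0.0],0],[-1,[0.106,-0.228,0.0],0],[-1,[0.106,-0.228,0.06],0]]'

```text
time_s: 6.43
tcp_pos: [0.3582, 0.3122, 0.116]
tool_rot: [3.132, -0.003, 1.647]
wrist_force: [2.8, 2.0, -1.7]
grip_width: 0.405
```

Call:
drive_tool --rows '[[-1,[0,0,0.07],0],[-1,[0,0,0.11],0],[-1,[0,0,0.13],0],[-1,[0,0,0.13],0]]'

```text
time_s: 6.77
tcp_pos: [0.358, 0.3119, 0.0493]
tool_rot: [3.135, -0.002, 1.647]
wrist_force: [-1.7, -1.0, -2.6]
grip_width: 0.401
```

```bash
python3 -c "
from h import *
go(.36,.31,.032,1.644)"
```

```text
t6.77 tcp [0.358  0.3119 0.0493] rpy [ 3.1345e+00 -2.0000e-03  1.6469e+00] F [-1.7 -1.  -2.6] w 0.401 q [ 0.59  0.6   1.91 -0.    0.62  0.52]
row: [-0.004  0.003  0.035] 0.0009 dist 0.0175
```

Call:
drive_tool --rows '[[-1,[0,0,0.012],0],[-1,[0,0,0.022],0],[-1,[0,0,0.028],0],[-1,[0,0,0.031],0],[-1,[0,0,0.031],0]]'

```text
time_s: 7.18
tcp_pos: [0.3582, 0.312, 0.0338]
tool_rot: [3.134, -0.002, 1.647]
wrist_force: [-0.8, -0.6, -2.1]
grip_width: 0.404
```

Call:
drive_tool --rows '[[-1,[0,0,0.003],0],[-1,[0,0,0.005],0],[-1,[0,0,0.005],0]]'

```text
time_s: 7.43
tcp_pos: [0.3584, 0.312, 0.0314]
tool_rot: [3.134, -0.002, 1.647]
wrist_force: [-0.6, -1.0, -2.6]
grip_width: 0.402
```

Call:
drive_tool --rows '[[-1,[0,0,0.003],0],[-1,[0,0,0.003],0]]'

```text
time_s: 7.6
tcp_pos: [0.3586, 0.3123, 0.0305]
tool_rot: [3.133, -0.003, 1.647]
wrist_force: [-2.5, 0.4, 13.2]
grip_width: 0.402
```

Call:
drive_tool --rows '[[-1,[0,0,0.003],0],[-1,[0,0,0.003],0]]'

```text
time_s: 7.77
tcp_pos: [0.3585, 0.3123, 0.0304]
tool_rot: [3.132, -0.003, 1.647]
wrist_force: [-5.6, -5.0, 41.8]
grip_width: 0.4
```

Call:
drive_tool --rows '[[0.0,[0,0,-0.003],0],[0.4,[0,0,-0.003],0],[0.4,[0,0,-0.003],0],[0.4,[0,0,-0.003],0],[0.4,[0,0,-0.003],0]]'

```text
time_s: 8.18
tcp_pos: [0.3585, 0.3123, 0.0318]
tool_rot: [3.132, -0.003, 1.647]
wrist_force: [-0.6, -0.1, -0.3]
grip_width: 0.699
```

Call:
drive_tool --rows '[[0.4,[0,0,-0.05],0],[0.4,[0,0,-0.1],0],[0.4,[0,0,-0.18],0],[0.4,[0,0,-0.25],0],[0.4,[0,0,-0.25],0]]'

```text
time_s: 8.6
tcp_pos: [0.3594, 0.3132, 0.162]
tool_rot: [3.126, -0.007, 1.647]
wrist_force: [2.0, 1.4, 0.3]
grip_width: 0.698
```

Call:
drive_tool --rows '[[-1,[0,0.2,0],0.52],[-1,[-0.1,0.46,0],0.52],[-1,[-0.1,0.46,0],0.52],[-1,[-0.1,0.46,0],0.52],[-1,[-0.1,0.46,0],0.52]]'

```text
time_s: 9.02
tcp_pos: [0.5646, 0.2854, 0.1641]
tool_rot: [3.137, -0.011, 1.016]
wrist_force: [0.3, -0.1, 0.3]
grip_width: 0.004
```

```bash
python3 -c "
from h import *
go(.6055,.2714,.10,.013)"
```

```text
t9.02 tcp [0.5646 0.2854 0.1641] rpy [ 3.1366 -0.011   1.0158] F [ 0.3 -0.1  0.3] w 0.004 q [0.37 0.59 1.43 0.   1.11 0.93]
row: [0.018 0.084 0.129] 0.3192 dist 0.0773
```

Call:
drive_tool --rows '[[-1,[0.018,0.084,0.12],0.3192],[-1,[0.018,0.084,0.12],0.3192],[-1,[0.018,0.084,0.12],0.3192],[-1,[0.018,0.084,0.12],0.3192],[-1,[0.018,0.084,0.12],0.3192]]'

```text
time_s: 9.43
tcp_pos: [0.6055, 0.2708, 0.103]
tool_rot: [-3.139, -0.01, 0.39]
wrist_force: [0.9, -0.1, 0.9]
grip_width: 0.002
```

Call:
drive_tool --rows '[[-1,[0,0,0],0.12],[-1,[0,0,0],0.12],[-1,[0,0,0],0.12],[-1,[0,0,0],0.12]]'

```text
time_s: 9.77
tcp_pos: [0.6053, 0.2707, 0.1025]
tool_rot: [-3.136, -0.008, 0.006]
wrist_force: [0.4, -0.5, -0.2]
grip_width: -0.0
```

```bash
python3 - <<'E'
from h import *
a=get_image("scene")
cv2.imwrite("pics/c4.png",cv2.resize(a["color"][140:300,160:360,::-1],None,fx=3,fy=3,interpolation=cv2.INTER_CUBIC))
go(.6055,.2714,.068,.013)
E
```

```text
t9.82 tcp [0.6053 0.2707 0.1025] rpy [-3.1358 -0.0077  0.0135] F [0.2 0.5 0.7] w -0.0 q [0.33 0.7  1.4  0.   1.04 1.88]
row: [-0.    -0.001  0.069] 0.0001 dist 0.0345
```

View pics/c4.png

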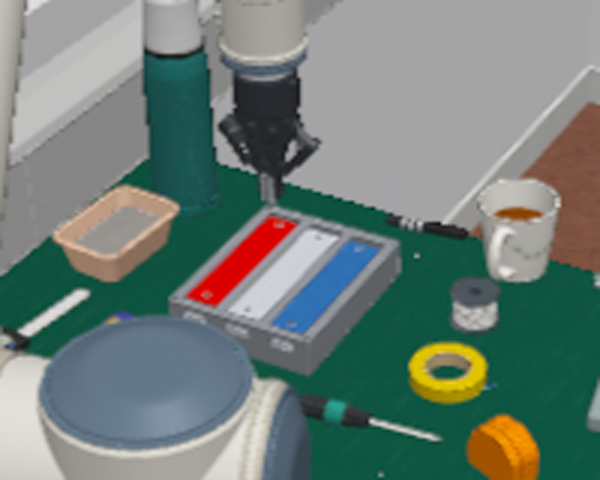

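Sixth view: the shut fingers are above the red strip's tail at crop (272,195). The top of the tape measure just shows at crop (118,318). Now I press.

Call:
drive_tool --rows '[[-1,[0,0,0.06],0],[-1,[0,0,0.07],0],[-1,[0,0,0.085],0],[-1,[0,0,0.095],0],[-1,[0,0,0.1],0]]'

```text
time_s: 10.23
tcp_pos: [0.6056, 0.271, 0.0522]
tool_rot: [-3.136, -0.007, 0.015]
wrist_force: [0.4, 0.2, -1.0]
grip_width: -0.001
```

Call:
drive_tool --rows '[[-1,[0,0,0.008],0],[-1,[0,0,0.016],0],[-1,[0,0,0.02],0],[-1,[0,0,0.02],0]]'

```text
time_s: 10.57
tcp_pos: [0.6058, 0.2711, 0.0421]
tool_rot: [-3.136, -0.007, 0.015]
wrist_force: [0.3, -1.2, 0.4]
grip_width: -0.002
```

Call:
drive_tool --rows '[[-1,[0,0,0.004],0],[-1,[0,0,0.006],0],[-1,[0,0,0.006],0]]'

```text
time_s: 10.82
tcp_pos: [0.6076, 0.2716, 0.0408]
tool_rot: [-3.135, -0.012, 0.015]
wrist_force: [2.2, -1.0, 14.1]
grip_width: 0.003
```

```bash
python3 - <<'E'
from h import *
a=get_image("scene")
cv2.imwrite("pics/c5.png",cv2.resize(a["color"][140:300,160:360,::-1],None,fx=3,fy=3,interpolation=cv2.INTER_CUBIC))
st()
E
```

```text
t10.87 tcp [0.6076 0.2716 0.0408] rpy [-3.1348 -0.0116  0.015 ] F [ 1.9 -0.9 13.8] w 0.002 q [0.33 0.78 1.43 0.   0.92 1.88]
```

View pics/c5.png

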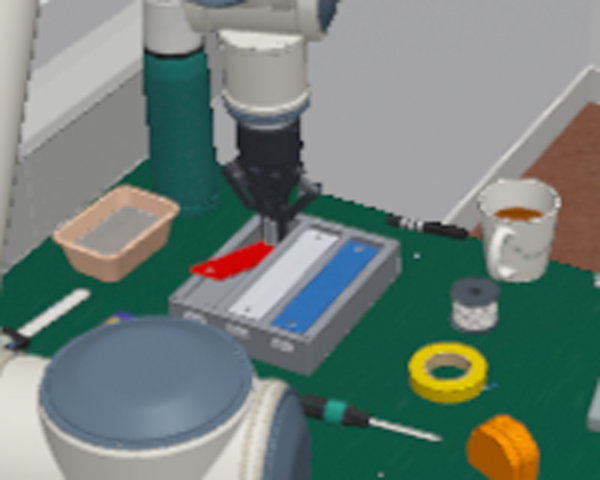

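Seventh view: the red strip has tipped, with its nose up at crop (205,268). The other strips are still flat. Next I raise the tool and move over the nose.

Call:
drive_tool --rows '[[-1,[0,0,-0.02],0],[-1,[0,0,-0.08],0],[-1,[0,0,-0.16],0],[-1,[0,0,-0.2],0],[-1,[0,0,-0.2],0]]'

```text
time_s: 11.28
tcp_pos: [0.6087, 0.2717, 0.1467]
tool_rot: [-3.132, -0.019, 0.015]
wrist_force: [0.9, 1.0, 0.2]
grip_width: 0.002
```

Call:
drive_tool --rows '[[0.2,[-0.08,0.003,0],0],[0.2,[-0.16,0.003,0],0],[0.2,[-0.238,0.003,0],0],[0.2,[-0.238,0.003,0],0],[0.2,[-0.238,0.003,0],0]]'

```text
time_s: 11.7
tcp_pos: [0.4875, 0.2683, 0.1447]
tool_rot: [-3.133, -0.018, 0.016]
wrist_force: [0.7, 1.0, 0.6]
grip_width: 0.604
```

```bash
python3 - <<'E'
from h import *
a=get_image("scene");b=get_image("top")
cv2.imwrite("pics/c6.png",np.hstack([cv2.resize(i["color"][y:y+130,x:x+130,::-1],None,fx=3,fy=3,interpolation=cv2.INTER_CUBIC) for i,x,y in((a,190,160),(b,180,170))]))
c=a["color"].astype(int); m=(c[...,0]>150)&(c[...,1]<60)&(c[...,2]<60); m[:180]=0;m[280:]=0
n,l,s,_=cv2.connectedComponentsWithStats(m.astype(np.uint8)); k=1+np.argmax(s[1:,4]); print(s[k])
r=cv2.minAreaRect(np.argwhere(l==k)[:,::-1].astype(np.float32)); print(cv2.boxPoints(r).round(1))
# predicted strip outline
x,y,w=.5462,.2156,.013
def W(tx,ty,z): return [x+np.cos(w)*tx-np.sin(w)*ty,y+np.sin(w)*tx+np.cos(w)*ty,z]
print("pred nose top corners",proj(a,np.array([W(-.075,.035,.0723),W(-.075,.075,.0723)])).round(1))
go(.4885,.2699,.066,.013)
E
```

```text
[225 219  28  14 147]
[[224.8 228.3]
 [251.7 218.2]
 [254.2 224.8]
 [227.2 234.9]]
pred nose top corners [[234.7 230.1]
 [224.5 227. ]]
t11.80 tcp [0.4906 0.2687 0.1449] rpy [-3.1319 -0.0203  0.0152] F [ 0.6 -0.3  0.5] w 0.602 q [0.39 0.52 1.64 0.   0.96 1.95]
row: [-0.007 -0.001  0.158] 0.0007 dist 0.0789
```

View pics/c6.png

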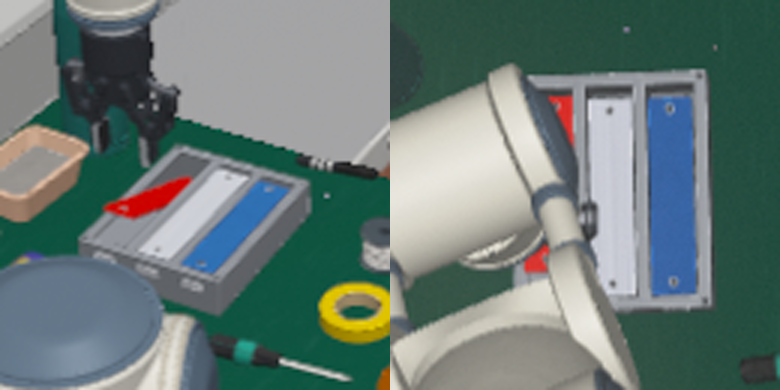

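Eighth view: the red strip stays up by itself, nose at crop (110,210), and the fingers straddle its nose. Blue and plain are flat. Going down to grip.

Call:
drive_tool --rows '[[0.2,[-0.007,-0.002,0.05],0],[0.2,[-0.007,-0.002,0.1],0],[0.2,[-0.007,-0.002,0.14],0],[0.2,[-0.007,-0.002,0.155],0],[0.2,[-0.007,-0.002,0.155],0]]'

```text
time_s: 12.22
tcp_pos: [0.4888, 0.2701, 0.0658]
tool_rot: [-3.133, -0.018, 0.015]
wrist_force: [0.0, 0.2, -0.9]
grip_width: 0.605
```

Call:
drive_tool --rows '[[-0.2,[0,0,0],0],[-0.6,[0,0,0],0],[-1,[0,0,0],0],[-1,[0,0,0],0],[-1,[0,0,0],0]]'

```text
time_s: 12.63
tcp_pos: [0.4894, 0.2703, 0.0665]
tool_rot: [-3.132, -0.02, 0.015]
wrist_force: [0.5, 0.6, 1.2]
grip_width: 0.447
```

Call:
drive_tool --rows '[[-1,[-0.006,0,-0.01],0],[-1,[-0.012,0,-0.03],0],[-1,[-0.014,0,-0.07],0],[-1,[-0.014,0,-0.12],0],[-1,[-0.014,0,-0.16],0]]'

```text
time_s: 13.05
tcp_pos: [0.4803, 0.2694, 0.1485]
tool_rot: [-3.132, -0.02, 0.015]
wrist_force: [0.1, 0.7, -1.1]
grip_width: 0.453
```

Call:
drive_tool --rows '[[-1,[0,0,-0.06],0],[-1,[0,0,-0.12],0],[-1,[0,0,-0.14],0],[-1,[0,0,-0.14],0]]'

```text
time_s: 13.38
tcp_pos: [0.4797, 0.2692, 0.222]
tool_rot: [-3.13, -0.025, 0.015]
wrist_force: [0.4, 0.7, -0.8]
grip_width: 0.448
```

```bash
python3 - <<'E'
from h import *
a=get_image("scene");b=get_image("top")
cv2.imwrite("pics/c7.png",np.hstack([cv2.resize(i["color"][y:y+190,x:x+180,::-1],None,fx=2.2,fy=2.2,interpolation=cv2.INTER_CUBIC) for i,x,y in((a,170,100),(b,180,140))]))
go(.40,-.25,.2,.1884)
E
```

```text
t13.48 tcp [0.4785 0.2687 0.2186] rpy [-3.1319 -0.0202  0.015 ] F [ 0.1 -0.1 -1.4] w 0.446 q [0.4  0.41 1.59 0.   1.12 1.96]
row: [-0.173  1.035  0.024] -0.0552 dist 0.5249
```

View pics/c7.png

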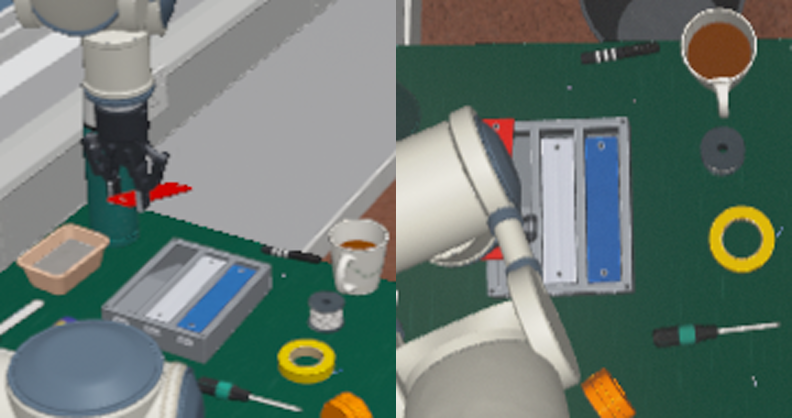

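Ninth view: the strip is held nose-side by the gripper at crop (145,195), tail down about 20°. Blue and plain are undisturbed. Before going over I refine the gauge pose from an enlarged crop.

```bash
python3 - <<'E'
from h import *
a=get_image("scene");b=get_image("top")
cv2.imwrite("pics/c8.png",np.hstack([cv2.resize(i["color"][y:y+95,x:x+66,::-1],None,fx=6,fy=6,interpolation=cv2.INTER_CUBIC) for i,x,y in((a,347,200),(b,380,164))]))
E
```

View pics/c8.png

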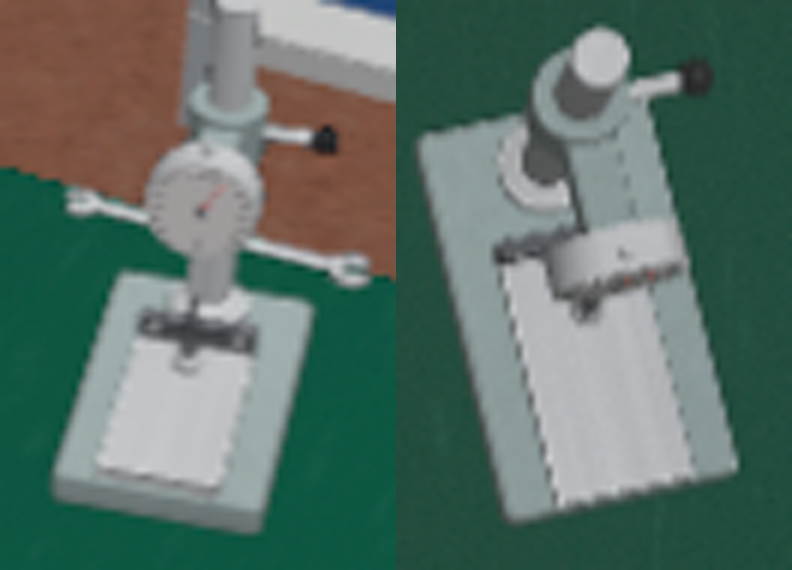

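Tenth view. In both halves the base, anvil and stop edges are clear. I use these corners to refit the gauge pose.

```bash
python3 - <<'E'
from h import *
from scipy.optimize import least_squares
a=get_image("scene");b=get_image("top")
px=lambda c,o:np.array(c,float)/6-.42+o
O={"s":[[.1,.055,.022],[.1,-.055,.022],[-.085,.055,.022],[-.085,-.055,.022],[-.083,.032,.03],[-.083,-.032,.03],[.03,.032,.03],[.03,-.032,.03]],
"t":[[.1,.055,.022],[-.085,.055,.022],[-.085,-.055,.022],[-.083,.032,.03],[-.083,-.032,.03],[.03,.032,.03]]}
Q={"s":px([[120,273],[313,305],[55,483],[258,515],[98,470],[218,487],[140,338],[250,352]],[347,200]),
"t":px([[20,135],[108,520],[340,465],[160,505],[295,473],[103,262]],[380,164])}
def res(p,ks):
    c,s=np.cos(p[2]),np.sin(p[2]);o=[]
    for k in ks:
        B=np.array(O[k]);W=np.c_[p[0]+c*B[:,0]-s*B[:,1],p[1]+s*B[:,0]+c*B[:,1],B[:,2]+p[3]]
        o.append((proj({"s":a,"t":b}[k],W)-Q[k]).ravel())
    return np.concatenate(o)
for ks in("s","t","st"):
    f=(lambda p:res(np.r_[p,0],ks)) if len(ks)==1 else (lambda p:res(p,ks))
    r=least_squares(f,[.58,-.21,.19]+([0] if len(ks)>1 else []),loss="soft_l1"); print(ks,r.x.round(4),np.abs(f(r.x)).max().round(2))
    if ks=="st":
        p=r.x;c,s=np.cos(p[2]),np.sin(p[2])
        for u in(-.06,-.13,-.185,-.22): print(u,(p[0]+c*u).round(4),(p[1]+s*u).round(4))
# tip bottom (top view (585,315)-396 ; scene (187,368))
print("ball",tri(b,px([189,312],[380,164])[::-1],a,px([187,362],[347,200])[::-1]))
go(.40,-.25,.2,.1884)
E
```

```text
s [ 0.576  -0.2175  0.2088] 1.35
t [ 0.5858 -0.2114  0.1986] 0.69
st [ 0.5878 -0.213   0.2026 -0.0102] 1.52
-0.06 0.529 -0.2251
-0.13 0.4604 -0.2392
-0.185 0.4066 -0.2503
-0.22 0.3723 -0.2573
ball (array([ 0.58498958, -0.21315929,  0.03646795]), np.float64(0.0020486061944843203))
t13.68 tcp [0.4783 0.2685 0.2173] rpy [-3.1329 -0.0179  0.0149] F [ 0.4  0.4 -1.4] w 0.448 q [0.4  0.41 1.59 0.   1.12 1.96]
row: [-0.173  1.035  0.023] -0.0552 dist 0.5246
```

Call:
drive_tool --rows '[[-1,[-0.165,0.99,0],0],[-1,[-0.165,0.99,0],0],[-1,[-0.165,0.99,0],0],[-1,[-0.165,0.99,0],0],[-1,[-0.165,0.99,0],0]]'

```text
time_s: 14.1
tcp_pos: [0.4465, 0.0613, 0.2149]
tool_rot: [-3.133, -0.017, 0.016]
wrist_force: [2.1, -0.4, -0.9]
grip_width: 0.447
```

Call:
drive_tool --rows '[[-1,[-0.15,0.9,0],0],[-1,[-0.15,0.9,0],0],[-1,[-0.15,0.9,0],0],[-1,[-0.15,0.9,0],0],[-1,[-0.15,0.9,0],0]]'

```text
time_s: 14.52
tcp_pos: [0.4151, -0.1449, 0.2124]
tool_rot: [-3.132, -0.016, 0.016]
wrist_force: [0.7, -0.0, -1.1]
grip_width: 0.45
```

```bash
python3 -c "
from h import *
go(.3998,-.2502,.2,.2)"
```

```text
t14.52 tcp [ 0.4151 -0.1449  0.2124] rpy [-3.1324 -0.0156  0.0156] F [ 0.7 -0.  -1.1] w 0.45 q [-0.48  0.28  1.84  0.02  1.02  1.06]
row: [-0.034  0.21   0.022] -0.0587 dist 0.1071
```

Call:
drive_tool --rows '[[-1,[-0.034,0.21,0.02],-0.0587],[-1,[-0.034,0.21,0.02],-0.0587],[-1,[-0.034,0.21,0.02],-0.0587],[-1,[-0.034,0.21,0.02],-0.0587],[-1,[-0.034,0.21,0.02],-0.0587]]'

```text
time_s: 14.93
tcp_pos: [0.3992, -0.2514, 0.2001]
tool_rot: [-3.134, -0.016, 0.197]
wrist_force: [0.7, -0.1, -0.9]
grip_width: 0.448
```

```bash
python3 - <<'E'
from h import *
a=get_image("scene");b=get_image("top")
for nm,i in(("scene",a),("top",b)):
    c=i["color"].astype(int); m=(c[...,0]>140)&(c[...,1]<70)&(c[...,2]<70); m[:,:330]=0;m[:180]=0
    n,l,s,_=cv2.connectedComponentsWithStats(m.astype(np.uint8))
    for k in range(1,n):
        if s[k,4]>30:
            r=cv2.minAreaRect(np.argwhere(l==k)[:,::-1].astype(np.float32)); print(nm,s[k],cv2.boxPoints(r).round(1).tolist())
    cv2.imwrite(f"pics/d_{nm}.png",i["color"][:,:,::-1])
go(.3998,-.2502,.1,.2)
E
```

```text
scene [362 241  16  19 184] [[361.79998779296875, 258.0], [364.0, 239.89999389648438], [378.0, 241.60000610351562], [375.79998779296875, 259.70001220703125]]
top [414 223  19  35 335] [[413.20001220703125, 226.5], [427.79998779296875, 222.3000030517578], [436.5, 252.8000030517578], [421.8999938964844, 257.0]]
t15.03 tcp [ 0.3996 -0.2494  0.2006] rpy [-3.134  -0.0162  0.1995] F [ 0.8 -0.2 -0.4] w 0.447 q [-0.7   0.34  1.78  0.02  1.02  0.66]
row: [-0.003  0.003  0.201] -0.0002 dist 0.1006
```

Call:
drive_tool --rows '[[-1,[-0.003,0.003,0.08],0],[-1,[-0.003,0.003,0.15],0],[-1,[-0.003,0.003,0.19],0],[-1,[-0.003,0.003,0.195],0],[-1,[-0.003,0.003,0.195],0]]'

```text
time_s: 15.45
tcp_pos: [0.3995, -0.2488, 0.1025]
tool_rot: [-3.132, -0.015, 0.201]
wrist_force: [1.2, -0.1, -0.4]
grip_width: 0.448
```

```bash
python3 - <<'E'
from h import *
a=get_image("scene");b=get_image("top")
cv2.imwrite("pics/c9.png",np.hstack([cv2.resize(i["color"][y:y+110,x:x+80,::-1],None,fx=5,fy=5,interpolation=cv2.INTER_CUBIC) for i,x,y in((a,335,200),(b,375,170))]))
go(.3998,-.2502,.09,.2)
E
```

```text
t15.55 tcp [ 0.4004 -0.25    0.1041] rpy [-3.1349 -0.0168  0.2004] F [-0.2 -0.2 -0.6] w 0.447 q [-0.7   0.5   1.88  0.03  0.76  0.66]
row: [-0.002  0.     0.028] 0.0001 dist 0.0142
```

View pics/c9.png

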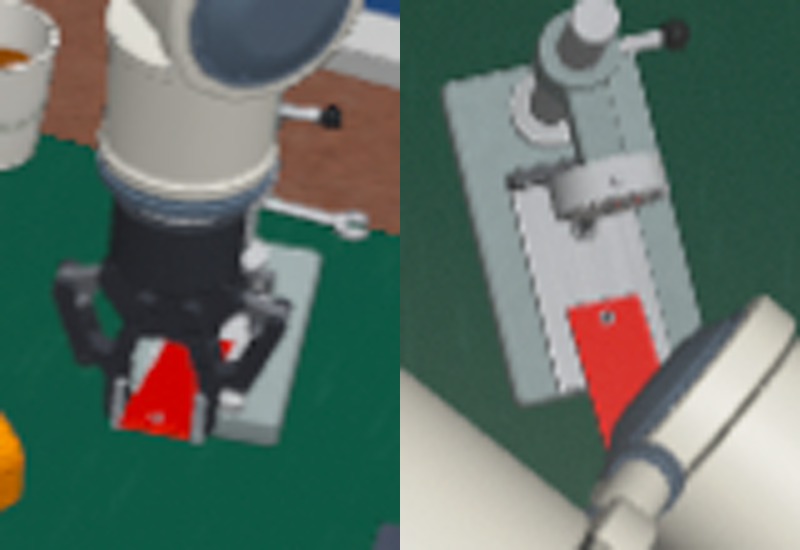

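Eleventh view: the strip's tail is over the anvil, with its end at top-half crop (570,312) to (640,295). It is short of the plunger and about centred. Lowering now until the tail touches, then bringing the nose down.

Call:
drive_tool --rows '[[-1,[-0.002,0,0.012],0],[-1,[-0.002,0,0.024],0],[-1,[-0.002,0,0.036],0],[-1,[-0.002,0,0.048],0],[-1,[-0.002,0,0.048],0]]'

```text
time_s: 15.97
tcp_pos: [0.3998, -0.25, 0.0794]
tool_rot: [-3.135, -0.017, 0.2]
wrist_force: [0.9, -0.6, 2.8]
grip_width: 0.449
```

Call:
drive_tool --rows '[[-1,[0,0,0.01],0],[-1,[0,0,0.02],0],[-1,[0,0,0.03],0],[-1,[0,0,0.04],0],[-1,[0,0,0.04],0]]'

```text
time_s: 16.38
tcp_pos: [0.3999, -0.2496, 0.0584]
tool_rot: [-3.134, -0.016, 0.2]
wrist_force: [-0.6, 0.3, 2.3]
grip_width: 0.448
```

Call:
drive_tool --rows '[[-1,[0,0,0.01],0],[-1,[0,0,0.02],0],[-1,[0,0,0.028],0],[-1,[0,0,0.034],0],[-1,[0,0,0.034],0]]'

```text
time_s: 16.8
tcp_pos: [0.3999, -0.2492, 0.0408]
tool_rot: [-3.133, -0.016, 0.2]
wrist_force: [-1.5, -0.4, 2.2]
grip_width: 0.446
```

Call:
drive_tool --rows '[[-1,[0,0,0.004],0],[-1,[0,0,0.006],0],[-1,[0,0,0.006],0]]'

```text
time_s: 17.05
tcp_pos: [0.4001, -0.2492, 0.0378]
tool_rot: [-3.133, -0.016, 0.2]
wrist_force: [-2.7, -1.3, 5.0]
grip_width: 0.45
```

Call:
drive_tool --rows '[[-1,[0,0,0.003],0],[-1,[0,0,0.003],0],[-1,[0,0,0.003],0]]'

```text
time_s: 17.3
tcp_pos: [0.4002, -0.2493, 0.0363]
tool_rot: [-3.133, -0.016, 0.2]
wrist_force: [-3.5, 0.5, 4.5]
grip_width: 0.451
```

```bash
python3 - <<'E'
from h import *
b=get_image("top")
c=b["color"].astype(int); m=(c[...,0]>140)&(c[...,1]<70)&(c[...,2]<70); m[:,:360]=0
l=m.astype(np.uint8); q=np.argwhere(m)
r=cv2.minAreaRect(q[:,::-1].astype(np.float32)); bx=cv2.boxPoints(r); print(m.sum(),bx.round(1).tolist())
print([onz(b,[v,u],.036)[:2].round(4).tolist() for u,v in bx])
# subpixel left/right edges per row of redness, compare with anvil edges
T=np.array([.586,-.2125,.2]); cs,sn=np.cos(.2),np.sin(.2)
red=np.clip(c[...,0]-(c[...,1]+c[...,2])/2,0,None).astype(float)
def edge(p,i0,i1):  # half-level crossing
    h=p.max()/2
    ii=np.where(p>h)[0]; L,Rr=ii[0],ii[-1]
    return L-(p[L]-h)/(p[L]-p[L-1]+1e-9), Rr+(p[Rr]-h)/(p[Rr]-p[Rr+1]+1e-9)
for v in range(q[:,0].min(),q[:,0].max()+1,3):
    p=red[v,380:470]
    if (p>90).sum()<10: continue
    e=np.array(edge(p,0,0))+380
    o=[]
    for u in e:
        w=onz(b,[v,u],.036)[:2]-T[:2]; o+= [round(cs*w[0]+sn*w[1],4),round(-sn*w[0]+cs*w[1],4)]
    print(v,e.round(1),o)
st()
E
```

```text
0 [[0.0, 0.0], [0.0, 0.0], [0.0, 0.0], [0.0, 0.0]]
[[1.2373, 0.9542], [1.2373, 0.9542], [1.2373, 0.9542], [1.2373, 0.9542]]Traceback (most recent call last):
  File "<stdin>", line 14, in <module>
    return umr_minimum(a, axis, None, out, keepdims, initial, where)
ValueError: zero-size array to reduction operation minimum which has no identity
```

```bash
python3 - <<'E'
from h import *
a=get_image("scene");b=get_image("top")
for v in range(205,262,6): print(v,[tuple(int(x) for x in b["color"][v,u]) for u in range(396,440,6)])
c=a["color"].astype(int); m=(c[...,0]>120)&(c[...,1]<70)&(c[...,2]<70); m[:,:330]=0; q=np.argwhere(m); print(m.sum(),q.min(0) if len(q) else 0,q.max(0) if len(q) else 0)
cv2.imwrite("pics/e.png",np.hstack([cv2.resize(i["color"][y:y+110,x:x+80,::-1],None,fx=5,fy=5,interpolation=cv2.INTER_CUBIC) for i,x,y in((a,335,200),(b,375,170))]))
st()
E
```

```text
205 [(96, 102, 103), (99, 99, 102), (142, 145, 144), (185, 187, 189), (187, 189, 192), (170, 172, 173), (47, 82, 69), (44, 80, 65)]
211 [(146, 150, 144), (182, 184, 187), (135, 138, 138), (125, 123, 122), (108, 105, 104), (141, 156, 156), (47, 81, 67), (47, 81, 67)]
217 [(189, 186, 174), (162, 159, 149), (182, 184, 186), (176, 178, 180), (183, 185, 187), (141, 155, 155), (51, 83, 70), (51, 85, 71)]
223 [(207, 203, 189), (193, 190, 177), (172, 169, 158), (182, 183, 186), (184, 186, 188), (143, 156, 156), (96, 117, 111), (49, 85, 69)]
229 [(216, 215, 202), (210, 207, 194), (198, 195, 183), (179, 177, 165), (225, 89, 83), (145, 152, 153), (144, 158, 157), (52, 84, 70)]
235 [(221, 219, 209), (218, 216, 204), (213, 210, 197), (202, 198, 185), (186, 183, 171), (158, 157, 151), (141, 155, 154), (61, 87, 76)]
241 [(224, 221, 213), (223, 221, 209), (218, 216, 204), (214, 212, 198), (204, 202, 189), (190, 187, 175), (165, 163, 152), (217, 214, 202)]
247 [(230, 228, 218), (226, 223, 214), (223, 220, 210), (219, 217, 205), (215, 213, 199), (207, 204, 191), (190, 188, 176), (173, 170, 159)]
253 [(234, 232, 224), (230, 228, 219), (228, 225, 216), (224, 222, 213), (220, 219, 207), (217, 214, 201), (110, 110, 106), (194, 189, 178)]
259 [(236, 235, 227), (235, 233, 225), (231, 229, 220), (228, 226, 217), (225, 222, 213), (82, 81, 78), (217, 215, 202), (210, 207, 194)]
240 [210 330] [306 372]
t17.45 tcp [ 0.4002 -0.2493  0.0364] rpy [-3.1335 -0.0161  0.1998] F [-2.8  0.   5.4] w 0.448 q [-0.7   0.63  1.93  0.03  0.59  0.65]
```

Call:
drive_tool --rows '[[-1,[0.012,0,0],0],[-1,[0.024,0,0],0],[-1,[0.036,0,0],0],[-1,[0.048,0,0],0],[-1,[0.048,0,0],0]]'

```text
time_s: 17.87
tcp_pos: [0.4247, -0.2444, 0.0369]
tool_rot: [-3.134, -0.017, 0.2]
wrist_force: [3.0, 2.8, 6.6]
grip_width: 0.45
```

Call:
drive_tool --rows '[[-1,[0.012,0,0],0],[-1,[0.024,0,0],0],[-1,[0.036,0,0],0],[-1,[0.048,0,0],0],[-1,[0.048,0,0],0]]'

```text
time_s: 18.28
tcp_pos: [0.4489, -0.2393, 0.0375]
tool_rot: [-3.134, -0.017, 0.201]
wrist_force: [0.3, 4.4, 8.9]
grip_width: 0.446
```

```bash
cat > m.py <<'E'
from h import *
b=get_image("top")
c=b["color"].astype(float); red=np.clip(c[...,0]-(c[...,1]+c[...,2])/2,0,None); m=red>60; m[:,:380]=0;m[:,470:]=0;m[:180]=0;m[290:]=0
T=np.array([.586,-.2125,.2]); cs,sn=np.cos(.2),np.sin(.2)
def loc(v,u,z=.036):
    w=onz(b,[v,u],z)[:2]-T[:2]; return [round(1000*(cs*w[0]+sn*w[1]),1),round(1000*(-sn*w[0]+cs*w[1]),1)]
bright=c.min(2)
for v in range(200,290,4):
    uu=np.where(m[v])[0]
    if len(uu)<4: continue
    print(v,uu[0]-.5,uu[-1]+.5,loc(v,uu[0]-.5),loc(v,uu[-1]+.5),"L",[int(x) for x in c[v,uu[0]-6:uu[0]+1,1]],"R",[int(x) for x in c[v,uu[-1]:uu[-1]+7,1]])
s=st();w=s["tcp_pos"][:2]-T[:2];print("grip u,v",1000*(cs*w[0]+sn*w[1]),1000*(-sn*w[0]+cs*w[1]))
E
python3 m.py
```

```text
212 401.5 405.5 [np.float64(13.9), np.float64(23.7)] [np.float64(11.6), np.float64(13.0)] L [158, 148, 164, 184, 184, 177, 56] R [76, 103, 111, 108, 103, 104, 109]
216 402.5 417.5 [np.float64(2.5), np.float64(23.6)] [np.float64(-6.2), np.float64(-16.3)] L [158, 151, 178, 186, 184, 166, 64] R [85, 147, 182, 186, 184, 179, 139]
220 403.5 418.5 [np.float64(-8.8), np.float64(23.4)] [np.float64(-17.6), np.float64(-16.4)] L [167, 162, 157, 161, 166, 168, 66] R [89, 162, 144, 109, 93, 78, 82]
224 407.5 417.5 [np.float64(-21.9), np.float64(15.3)] [np.float64(-27.7), np.float64(-11.2)] L [175, 170, 167, 163, 153, 133, 108] R [72, 76, 80, 80, 85, 101, 103]
t18.33 tcp [ 0.4489 -0.2394  0.0375] rpy [-3.1341 -0.0171  0.2006] F [1.7 4.7 9.5] w 0.448 q [-0.62  0.65  1.83  0.03  0.65  0.73]
grip u,v -139.69558977647486 0.8914879209426623
```

Call:
drive_tool --rows '[[-1,[0.003,0.004,0],0],[-1,[0.008,0.004,0],0],[-1,[0.012,0.004,0],0],[-1,[0.012,0.004,0],0]]'

```text
time_s: 18.67
tcp_pos: [0.455, -0.2398, 0.0377]
tool_rot: [-3.133, -0.016, 0.201]
wrist_force: [-4.5, 0.8, 9.2]
grip_width: 0.449
```

Call:
drive_tool --rows '[[-1,[0.004,0,0],0],[-1,[0.006,0,0],0],[-1,[0.006,0,0],0]]'

```text
time_s: 18.92
tcp_pos: [0.4577, -0.2389, 0.0378]
tool_rot: [-3.133, -0.016, 0.201]
wrist_force: [-5.2, -0.2, 8.3]
grip_width: 0.447
```

```bash
python3 m.py
```

```text
216 403.5 418.5 [np.float64(1.9), np.float64(20.9)] [np.float64(-6.8), np.float64(-19.0)] L [151, 177, 184, 183, 180, 107, 77] R [119, 181, 134, 94, 75, 81, 88]
220 404.5 416.5 [np.float64(-9.4), np.float64(20.8)] [np.float64(-16.4), np.float64(-11.1)] L [163, 156, 156, 169, 171, 108, 77] R [72, 70, 77, 81, 84, 88, 97]
224 407.5 413.5 [np.float64(-21.9), np.float64(15.3)] [np.float64(-25.4), np.float64(-0.6)] L [175, 172, 168, 163, 156, 139, 111] R [76, 71, 78, 80, 83, 87, 105]
t18.97 tcp [ 0.4577 -0.2389  0.0378] rpy [-3.133  -0.0156  0.2012] F [-4.9  1.   8.7] w 0.447 q [-0.61  0.65  1.81  0.03  0.67  0.74]
grip u,v -131.00543809844504 -0.38590742748969775
```

Call:
drive_tool --rows '[[-1,[0.003,0.002,0],0],[-1,[0.004,0.002,0],0],[-1,[0.004,0.002,0],0]]'

```text
time_s: 19.22
tcp_pos: [0.4591, -0.2392, 0.0379]
tool_rot: [-3.132, -0.014, 0.202]
wrist_force: [-9.5, -2.3, 8.6]
grip_width: 0.449
```

Call:
drive_tool --rows '[[-1,[0.003,0,0],0],[-1,[0.003,0,0],0],[-1,[0.003,0,0],0]]'

```text
time_s: 19.47
tcp_pos: [0.4592, -0.2388, 0.0379]
tool_rot: [-3.131, -0.012, 0.202]
wrist_force: [-16.0, -8.5, 9.3]
grip_width: 0.451
```

Call:
drive_tool --rows '[[-1,[0.003,0,0],0],[-1,[0.003,0,0],0],[-1,[0.003,0,0],0]]'

```text
time_s: 19.72
tcp_pos: [0.4592, -0.2387, 0.0379]
tool_rot: [-3.13, -0.009, 0.203]
wrist_force: [-17.6, -11.2, 11.1]
grip_width: 0.447
```

Call:
drive_tool --rows '[[-1,[0,0,0],0],[-0.1,[0,0,0],0],[0.0,[0,0,0],0],[0.2,[0,0,0],0],[0.2,[0,0,0],0]]'

```text
time_s: 20.13
tcp_pos: [0.4594, -0.2386, 0.0378]
tool_rot: [-3.13, -0.009, 0.203]
wrist_force: [0.4, -0.5, -0.4]
grip_width: 0.601
```

Call:
drive_tool --rows '[[0.2,[0,0,-0.04],0],[0.2,[0,0,-0.1],0],[0.2,[0,0,-0.18],0],[0.2,[-0.06,0,-0.24],0],[0.2,[-0.14,0,-0.28],0]]'

```text
time_s: 20.55
tcp_pos: [0.395, -0.2545, 0.1782]
tool_rot: [-3.134, -0.012, 0.205]
wrist_force: [0.3, -2.2, 0.7]
grip_width: 0.598
```

```bash
python3 m.py
```

```text
216 403.5 418.5 [np.float64(1.9), np.float64(20.9)] [np.float64(-6.8), np.float64(-19.0)] L [147, 176, 182, 182, 177, 100, 64] R [103, 181, 185, 183, 176, 136, 154]
220 404.5 419.5 [np.float64(-9.4), np.float64(20.8)] [np.float64(-18.2), np.float64(-19.1)] L [146, 175, 183, 184, 178, 100, 66] R [114, 180, 183, 181, 176, 135, 152]
224 405.5 420.5 [np.float64(-20.7), np.float64(20.7)] [np.float64(-29.5), np.float64(-19.1)] L [148, 171, 184, 186, 177, 91, 69] R [112, 181, 182, 180, 174, 135, 155]
228 406.5 421.5 [np.float64(-32.1), np.float64(20.5)] [np.float64(-40.8), np.float64(-19.2)] L [134, 173, 185, 185, 178, 92, 69] R [110, 179, 180, 180, 177, 133, 153]
232 406.5 422.5 [np.float64(-42.8), np.float64(23.1)] [np.float64(-52.1), np.float64(-19.3)] L [156, 136, 177, 186, 184, 177, 91] R [126, 179, 181, 181, 176, 135, 152]
236 407.5 423.5 [np.float64(-54.0), np.float64(22.9)] [np.float64(-63.3), np.float64(-19.4)] L [152, 134, 178, 188, 185, 177, 87] R [123, 182, 182, 179, 177, 134, 153]
240 408.5 424.5 [np.float64(-65.3), np.float64(22.8)] [np.float64(-74.6), np.float64(-19.5)] L [15
[... 1160 characters left out ...]
, 155, 171, 184, 192]
280 379.5 385.5 [np.float64(-154.3), np.float64(123.8)] [np.float64(-157.8), np.float64(108.1)] L [108, 111, 118, 124, 129, 137, 136] R [116, 85, 74, 83, 83, 83, 82]
284 379.5 393.5 [np.float64(-164.8), np.float64(126.2)] [np.float64(-172.8), np.float64(89.6)] L [101, 134, 127, 135, 139, 140, 132] R [108, 93, 82, 81, 83, 83, 83]
288 379.5 393.5 [np.float64(-175.3), np.float64(128.7)] [np.float64(-183.3), np.float64(92.0)] L [126, 134, 138, 138, 139, 139, 139] R [118, 87, 83, 84, 84, 82, 83]
t20.60 tcp [ 0.3886 -0.2544  0.1795] rpy [-3.1329 -0.0095  0.2045] F [-1.   0.8  2.4] w 0.602 q [-0.72  0.36  1.82  0.02  0.96  0.64]
grip u,v -201.76158796540184 -1.8881399313852298
```

Call:
drive_tool --rows '[[0.2,[0,0,-0.1],0],[0.2,[-0.1,0.2,-0.14],0],[0.2,[-0.1,0.5,-0.14],0],[0.2,[-0.1,0.5,-0.14],0],[0.2,[-0.1,0.5,-0.14],0]]'

```text
time_s: 21.02
tcp_pos: [0.385, -0.4195, 0.2395]
tool_rot: [-3.134, -0.01, 0.205]
wrist_force: [1.4, 0.3, -0.6]
grip_width: 0.6
```

Call:
drive_tool --rows '[[0.2,[0,0.4,0],0],[0.2,[0,0.4,0],0],[0.2,[0,0.4,0],0],[0.2,[0,0.4,0],0],[0.2,[0,0.4,0],0]]'

```text
time_s: 21.43
tcp_pos: [0.4258, -0.6177, 0.2373]
tool_rot: [-3.134, -0.01, 0.204]
wrist_force: [0.6, -0.5, 0.4]
grip_width: 0.599
```

```bash
python3 - <<'E'
from h import *
a=get_image("scene");b=get_image("top")
T=np.array([.586,-.2125,.2]);cs,sn=np.cos(.2),np.sin(.2)
P=lambda u,v,z:[T[0]+cs*u-sn*v,T[1]+sn*u+cs*v,z]
for nm,i in(("top",b),("scene",a)):
    c=i["color"].astype(float); m=(c[...,0]-(c[...,1]+c[...,2])/2)>60; m[:,:330]=0;m[:190]=0;m[300:]=0
    n,l,s,_=cv2.connectedComponentsWithStats(m.astype(np.uint8));k=1+np.argmax(s[1:,4])
    r=cv2.minAreaRect(np.argwhere(l==k)[:,::-1].astype(np.float32)); bx=cv2.boxPoints(r)
    print(nm,s[k],"corners u,v mm:",[[float(round(1000*(cs*w[0]+sn*w[1]),1)),float(round(1000*(-sn*w[0]+cs*w[1]),1))] for w in (onz(i,[v,u],.036)[:2]-T[:2] for u,v in bx)])
    print(" pred nose/tail px",proj(i,np.array([P(-.15,.02,.036),P(-.15,-.02,.036),P(.03,.02,.036),P(.03,-.02,.036)])).round(1).tolist(), "box",bx.round(1).tolist())
A=cv2.resize(a["color"][195:285,335:415,::-1],(400,450),interpolation=cv2.INTER_CUBIC);B=cv2.resize(b["color"][165:275,370:450,::-1],(327,450),interpolation=cv2.INTER_CUBIC)
C=a["color"][200:320,170:350,::-1]; D=b["color"][180:340,150:400,::-1]
lo=np.hstack([cv2.resize(C,(225,150)),cv2.resize(D,(234,150))]);lo=cv2.copyMakeBorder(lo,0,0,0,727-lo.shape[1],cv2.BORDER_CONSTANT)
cv2.imwrite("pics/f.png",np.vstack([np.hstack([A,B]),lo]))
for x in landmark_of("tape_measure_mid",b)[:4]: print("tape",round(float(x["p"]),2),x["at"],onz(b,x["at"],.0285).round(3))
st()
E
```

```text
top [402 206  26  66 819] corners u,v mm: [[28.5, 21.5], [29.2, -19.1], [-152.1, -17.5], [-152.7, 22.5]]
 pred nose/tail px [[416.8, 270.2], [431.2, 267.0], [401.5, 206.1], [415.7, 203.0]] box [[401.1000061035156, 206.6999969482422], [415.5, 203.3000030517578], [430.5, 268.0], [416.1000061035156, 271.3999938964844]]
scene [362 255  24  39 479] corners u,v mm: [[-160.8, 19.6], [32.9, 18.0], [22.0, -26.1], [-169.2, -21.1]]
 pred nose/tail px [[361.8, 288.1], [374.9, 290.6], [372.9, 253.3], [385.1, 255.4]] box [[361.20001220703125, 290.3999938964844], [373.70001220703125, 252.89999389648438], [386.6000061035156, 257.20001220703125], [374.1000061035156, 294.70001220703125]]
tape 0.85 [300.2, 218.5] [0.363 0.313 0.028]
tape 0.79 [287.1, 380.3] [ 0.392 -0.124  0.028]
t21.58 tcp [ 0.4255 -0.6171  0.2362] rpy [-3.1329 -0.0098  0.2034] F [-0.3  0.7 -0.7] w 0.6 q [-1.05  0.69  1.    0.01  1.46  0.31]
```

View pics/f.png

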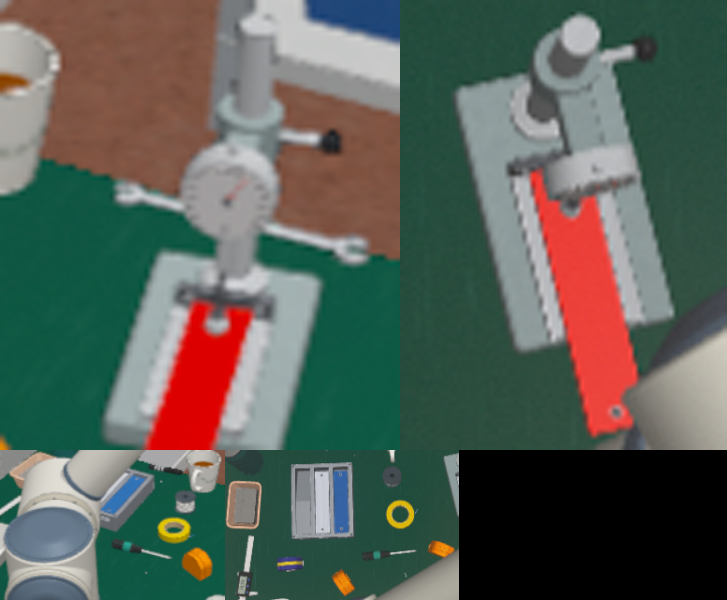

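Twelfth and last view: the strip lies flat under the ball, parallel to the anvil edges and up against the stop. The tape measure stands upright on the bench and the other strips are flat. Handing in.

```bash
python3 -c "
from plant import workorder
print(workorder.close_job())"
```

```text
the job is handed in; nothing more can be done
None
```

The job is done and handed in at about 21.6 s of the 61 s allowed. The order was: tape measure first, then the red strip tipped, picked up, laid on the anvil, slid home and released. The handing-in reported no verdict.

**What the last checks showed**
- **Tape measure:** it stands upright on the bare bench at about (0.36, 0.31) m.
- **Fully home:** in the hold, push force rose to about 20 N with no further motion. The gripper did not shift when it let go.
- **Under the plunger:** both camera views show the strip flat, with the ball resting on it. I did not read the plunger's lift.
- **Middle and square:** about 0.8 mm off centre and within about 0.01 rad of square, judged against the anvil's own edges in the top view.
- **Other things:** the blue and plain strips are flat in their pockets, and the bystanders in view look untouched.

**What disagreed**
- The scene camera put heights 6 to 10 mm lower than the text and the top camera. I relied on the top camera and on contact forces.
- The top view put the strip's end 1 to 2 mm short of the stop. That is within the error of my comparator pose, so I went by the contact force instead.
- While the strip was pushed home there was also an 11 N sideways force. It was gone on release, and the strip still measured square afterwards.

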